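Stop the two finished steamer timers

ROBOT

A 6-joint arm with a two-finger parallel gripper is mounted at the origin on the work surface. World frame = base frame: x ahead of the robot, y to its left, z up, the work surface at z = 0. Lengths are in m, angles in rad, forces in N, time in s.
With the tool pointing down it reaches from about 0.275 to 0.875 m from the base axis. Payload 12.5 kg.
Tool frame: the origin (TCP) lies at the very end of the fingers, on their centre line; the grasp point (between the pads) lies 19 mm behind it; x points along the fingers, y is the direction in which the jaws open and shut, and the axes are right-handed (so a half turn about x gives the same grasp; the last joint's range is limited). The gripper opens to 85 mm and grips with 20 to 120 N. Pads are 22 mm wide; open, the fingers measure 114 mm over their backs; the gripper's body (76 mm by 85 mm) begins 54 mm behind the grasp point. The pads swing forward as they close: fully open they stand 13 mm farther back than shut.
Start: joints at [1.151, 0.351, 1.652, -0, 1.139, -0.085], TCP at [0.181, 0.519, 0.231] pointing down, gripper open.
Joint ranges: [-2.75, 2.75], [-0.79, 2.1], [0.01, 2.65], [-1.57, 4.71], [0.07, 3.14], [-2.87, 2.87]. Speed limits (rad/s): [2.22, 2.22, 2.79, 3.14, 3.14, 3.14].

INTERFACE

Orientations are given as a 3x3 rotation matrix whose columns are the frame's x, y, z axes.
In Python, from bench import manip gives the robot as it stands. Calls block until the motion is done:
- manip.move_ptp(position, orientation): joint-space move of the TCP to a pose.
- manip.move_l(position, attitude=None, max_speed=0.15): straight line of the TCP; attitude=None keeps the orientation; max_speed is the mean speed in m/s.
- manip.move_j(angles): joint-space move.
- manip.set_gripper(opening, effort=None): opening from 0.0 (shut) to 1.0 (fully open); effort is the grip in N (None keeps the last); returns when the fingers have stopped.
- manip.dwell(seconds).
- manip.inverse_kinematics(position, orientation): joint angles nearest the present ones, or None.
- manip.grab_frame(name): name is "scene" or "top" or "wrist"; returns (picture, depth): 400x640x3 uint8, red, green, blue; 400x640 float32, m along the optical axis (not along the pixel's ray), 0 where there is no reading.
- manip.get_calibration(name): a dict with "camera_matrix" (3x3 intrinsics, pixels), "R" (3x3) and "t" (3): a world point X has camera coordinates R X + t. Camera axes: x right, y down, z forward; pixel columns grow to the right and rows downward; lengths in m; the calibration is good to about 2 mm. A picture is of the moment at which its call begins: read the wrist's pose just before it. get_calibration takes no time and is no camera call; for the wrist camera it gives the pose at the moment of the call.
A pose or a line that the arm cannot do raises manip.Unreachable and nothing moves.
- manip.sign_off(): hands the job in, once; it reports no verdict.
Trained networks look in the newest picture that a camera, given by its name, has taken for a name from the list of things; names that differ only in an ending like _2 or _b are one class to them, and where a whole thing is asked for, a point or a joint stands for the part that bears it (a point fixed in the world has none). Each returns a list of dicts, best first, with "confidence" (0 to 1); they miss things now and then, are a little off and sometimes report something else, mostly with a low value. They report only what shows in the picture. A call takes as long as a camera call. They do not tell look-alikes from the thing itself.
- manip.look_for(camera, name): "at" ([x, y, z] in m, in world coordinates, good to about 4 mm: the middle of the surface that is visible of it).
Readings, each from a call of its own:
- manip.current_time(): time.
- manip.current_qpos(): joint angles.
- manip.current_joint_vel(): joint speeds.
- manip.current_joint_torque(): joint torques, N m.
- manip.current_ee_pos(): TCP position.
- manip.current_tcp_rot(): TCP orientation.
- manip.current_force(): force on the tool from outside, world axes, zero at the start.
- manip.current_ft_torque(): the same for the moment, N m.
- manip.current_grip_width(): opening from 0.0 (shut) to 1.0 (fully open).
Only numpy, scipy, OpenCV 4.12 (cv2) and the standard library are available. Lean on these libraries where they do the work, as an engineer would, in place of code of your own. Each camera call takes 0.05 s, during which the arm holds its last target.

TASK

Two batches of buns are done: with the fingertips, gently press the key on top of the square timer all the way down so that it stays down, and after it do the same with the three-cornered timer. Leave the keys of the round and the oblong timer up, do not lift, tip or shove any timer, and leave everything else on the counter where it stands. Finish with the hand withdrawn, touching nothing.

Things in the scene. Friction and masses are not known exactly. Their poses are not given: they have to be found in the camera images.
- timer_square: Loose kitchen timer, white plastic, about 0.35 kg: the square timer, 80 x 80 mm seen from above, corners rounded; body 45 mm high, standing flat on the counter. The first to stop. Origin at the centre of its underside (on the counter); z up. On its top, above the origin, is one round grey key, 38 mm in diameter; a small green screen beside the key is not a control.
- square_key_top (a point): Centre of the top face of the square timer's key: 59 mm above the counter while up, 50 mm when fully down (moves with the key).
- square_key (a joint): How far that timer's key is pressed, in m: 0 up (running) to 0.009 fully down (stopped, still 5 mm proud of the body). It moves straight down against about 3 N of friction, has no return spring, stays where it is left, and meets a hard stop at 0.009.
- timer_tri: Loose kitchen timer, white plastic, about 0.35 kg: the three-cornered timer, a rounded triangle seen from above (96 mm from side to opposite tip; one corner points to its -x); body 45 mm high, standing flat on the counter. The second to stop. Origin at the centre of its underside (on the counter); z up. On its top, above the origin, is one round grey key, 38 mm in diameter; a small green screen beside the key is not a control.
- tri_key_top (a point): Centre of the top face of the three-cornered timer's key: 59 mm above the counter while up, 50 mm when fully down (moves with the key).
- tri_key (a joint): How far that timer's key is pressed, in m: 0 up (running) to 0.009 fully down (stopped, still 5 mm proud of the body). It moves straight down against about 3 N of friction, has no return spring, stays where it is left, and meets a hard stop at 0.009.
- timer_round: Loose kitchen timer, white plastic, about 0.35 kg: the round timer, 84 mm in diameter; body 45 mm high, standing flat on the counter. To be left running. Origin at the centre of its underside (on the counter); z up. On its top, above the origin, is one round grey key, 38 mm in diameter; a small green screen beside the key is not a control.
- round_key_top (a point): Centre of the top face of the round timer's key: 59 mm above the counter while up, 50 mm when fully down (moves with the key).
- round_key (a joint): How far that timer's key is pressed, in m: 0 up (running) to 0.009 fully down (stopped, still 5 mm proud of the body). It moves straight down against about 3 N of friction, has no return spring, stays where it is left, and meets a hard stop at 0.009.
- timer_oblong: Loose kitchen timer, white plastic, about 0.35 kg: the oblong timer, 56 mm along its x, 120 mm along its y; body 45 mm high, standing flat on the counter. To be left running. Origin at the centre of its underside (on the counter); z up. On its top, above the origin, is one round grey key, 38 mm in diameter; a small green screen beside the key is not a control.
- oblong_key_top (a point): Centre of the top face of the oblong timer's key: 59 mm above the counter while up, 50 mm when fully down (moves with the key).
- oblong_key (a joint): How far that timer's key is pressed, in m: 0 up (running) to 0.009 fully down (stopped, still 5 mm proud of the body). It moves straight down against about 3 N of friction, has no return spring, stays where it is left, and meets a hard stop at 0.009.
- tape: Bystander, loose: roll of brown packing tape lying flat, outer diameter 72 mm, 24 mm high. Origin at the centre of its underside. Leave alone.
- teacup: Bystander, loose: white handleless teacup, 72 mm across, 70 mm high. Origin at the centre of its underside. Leave alone.
- can_a: Bystander, loose: red drink can, 66 mm across, 115 mm high. Origin at the centre of its underside. Leave alone.
- stamp: Bystander, loose: dark wooden rubber stamp standing upright, 42 mm across, 72 mm high. Origin at the centre of its underside. Leave alone.
- sauce: Bystander, loose: brown sauce bottle, 60 mm across, 150 mm high. Origin at the centre of its underside. Leave alone.
- jar: Bystander, loose: clear lidded jar, 70 mm across, 90 mm high. Origin at the centre of its underside. Leave alone.
- dish: Bystander, loose: shallow blue coin dish, 100 mm across, 25 mm high. Origin at the centre of its underside. Leave alone.
Mind the look-alikes: they are no part of the job. Leave any blue or yellow look-alike of the timer_tri alone.

How it is judged:
On the way, in this order (a step that is already met when the one before it is completed fails the run):
1. the square timer's key is pressed down (value of joint square_key above 0.0065 m), for 0.1 s.
2. then the three-cornered timer's key is pressed down (value of joint each of tri_key, square_key above 0.0065 m), for 0.1 s.
At the end, for the whole second after the job is handed in: The keys of the square and the three-cornered timer are down at least 6.5 of their 9 mm, those of the round and oblong timers are down less than 2.5 mm, and every timer and bystander stands upright (within 0.1 rad), at rest, within 20 mm of where it began (all of step 2 and value of joint each of round_key, oblong_key below 0.0025 m and distance of each of timer_square, timer_tri, timer_round, timer_oblong, tape, teacup, can_a, stamp, sauce, jar, dish from where it was at the start of the episode below 0.02 m and angle between each of timer_square, timer_tri, timer_round, timer_oblong, tape, teacup, can_a, stamp, sauce, jar, dish's own z axis and vertical below 0.1 rad and linear speed of each of timer_square, timer_tri, timer_round, timer_oblong, tape, teacup, can_a, stamp, sauce, jar, dish below 0.02 m/s); the robot touches nothing.
It fails at once if the three-cornered timer's key is pressed before the square one's (value of joint tri_key above 0.0025 m and value of joint square_key below 0.0065 m).
It fails at once if the key of the round or the oblong timer is pressed (value of joint any of round_key, oblong_key above 0.0025 m).
It fails at once if a timer is pressed harder than 30 N (contact force between any of the fingers, the arm and timer_square above 30 N or contact force between any of the fingers, the arm and timer_tri above 30 N or contact force between any of the fingers, the arm and timer_round above 30 N or contact force between any of the fingers, the arm and timer_oblong above 30 N).
It fails at once if a timer or bystander is lifted 8 mm, shoved more than 20 mm or tipped (height (world z) of any of timer_square, timer_tri, timer_round, timer_oblong, tape, teacup, can_a, stamp, sauce, jar, dish above 0.008 m or distance of any of timer_square, timer_tri, timer_round, timer_oblong, tape, teacup, can_a, stamp, sauce, jar, dish from where it was at the start of the episode above 0.02 m or angle between any of timer_square, timer_tri, timer_round, timer_oblong, tape, teacup, can_a, stamp, sauce, jar, dish's own z axis and vertical above 0.25 rad).
It also fails if it takes over 42 s, if anything falls off the work surface, if the arm or the gripper's body presses on something with over 40 N, if the wrist force passes 120 N, or if a joint passes its speed limit or range.

## Working session

There is one attempt and no reset: what is moved stays moved. The work goes in short steps, each a Python script; the robot and the scene stay as the last script left them, time stands still between calls to the robot, and variables do not carry over. Pictures are saved under pics/ and viewed, and the job is handed in when it is done.

```bash
mkdir -p pics; python3 - <<'E'
from bench import manip
import cv2,numpy as np
for n in ("scene","top"):
    p,d=manip.grab_frame(n); cv2.imwrite(f"pics/{n}0.png",p[:,:,::-1]); np.savez(f"{n}0.npz",p=p,d=d)
    c=manip.get_calibration(n); print(n,c["t"],np.round(c["R"],2).tolist())
    for k in ("timer_square","timer_tri","timer_round","timer_oblong"):
        print(k,[(np.round(r["at"],3).tolist(),round(r["confidence"],2)) for r in manip.look_for(n,k)])
print(manip.current_time(),manip.current_tcp_rot(),manip.current_force())
E
```

```text
scene [-0.27546815 -0.25744775  1.39321155] [[0.66, 0.75, -0.01], [0.5, -0.44, -0.74], [-0.56, 0.49, -0.67]]
timer_square [([0.477, 0.063, 0.041], 0.81)]
timer_tri [([0.443, -0.468, 0.045], 0.84), ([0.312, -0.18, 0.042], 0.66), ([0.615, -0.092, 0.041], 0.63)]
timer_round [([0.5, -0.286, 0.045], 0.77), ([0.463, 0.067, 0.059], 0.33), ([0.47, 0.195, 0.074], 0.19), ([0.61, 0.252, 0.042], 0.15)]
timer_oblong [([0.612, 0.251, 0.045], 0.96)]
top [-0.10388232  0.5464422   1.12581766] [[-0.02, -1.0, 0.01], [-1.0, 0.02, -0.08], [0.08, -0.01, -1.0]]
timer_square [([0.458, 0.072, 0.045], 0.92), ([0.592, 0.258, 0.044], 0.52)]
timer_tri [([0.606, -0.078, 0.046], 0.94), ([0.432, -0.458, 0.045], 0.86), ([0.292, -0.165, 0.046], 0.82)]
timer_round [([0.476, -0.275, 0.046], 0.59)]
timer_oblong []
0.5 [[ 4.91133329e-06  3.28609673e-01  9.44465819e-01]
 [-6.36179681e-05  9.44465817e-01 -3.28609672e-01]
 [-9.99999998e-01 -5.84710847e-05  2.55440661e-05]] [-0.35100453  0.08868586 -0.47361587]
```

View pics/scene0.png

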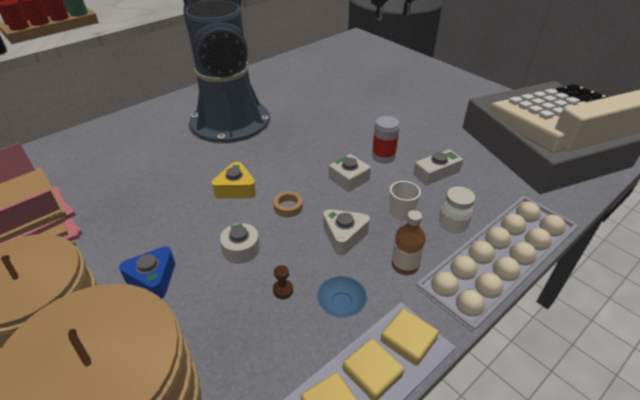

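View pics/top0.png

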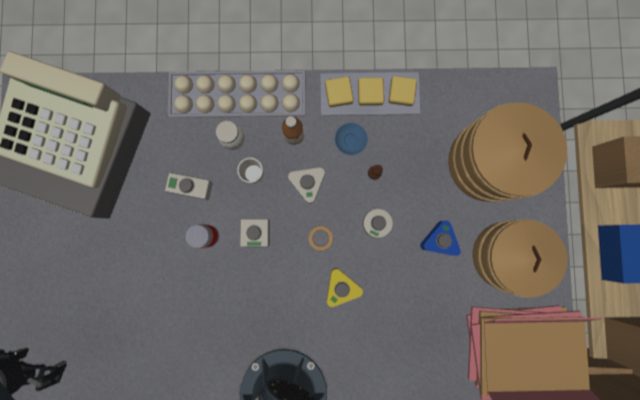

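Square: top (254,233), scene (350,168). The oblong at (186,186) and the round at (378,223) are the other white timers. Triangles in the top view are white (307,182), yellow (342,289) and blue (442,240), so I choose the white one. Next I measure the keys and check a close crop.

```bash
python3 - <<'E'
from bench import manip
import cv2,numpy as np
def ana(n,boxes):
    f=np.load(n+"0.npz");p=f["p"].astype(float);d=f["d"];c=manip.get_calibration(n);K=c["camera_matrix"];R=c["R"];t=c["t"]
    v,u=np.mgrid[0:400,0:640]
    X=np.stack([(u-K[0,2])/K[0,0]*d,(v-K[1,2])/K[1,1]*d,d],-1)
    W=(X-t)@R
    for k,(cu,cv_,r) in boxes.items():
        s=(slice(cv_-r,cv_+r+1),slice(cu-r,cu+r+1))
        w=W[s].reshape(-1,3);
        m=(w[:,2]>.0525)&(w[:,2]<.066)
        b=(w[:,2]>.038)&(w[:,2]<.066)
        print(n,k,"key",m.sum(),np.round(w[m].mean(0),4),"ext",np.round(np.ptp(w[m],axis=0),3),"body mid",np.round((w[b].max(0)+w[b].min(0))/2,3),np.round(np.ptp(w[b],axis=0),3))
ana("top",dict(sq=(254,233,20),tri=(307,182,22),rnd=(378,223,18)))
ana("scene",dict(sq=(350,167,24),tri=(345,224,28),rnd=(239,236,24)))
a=cv2.imread("pics/top0.png")[150:270,200:340];b=cv2.imread("pics/scene0.png")[140:260,300:440]
cv2.imwrite("pics/crop0.png",cv2.resize(np.hstack([a,b]),None,fx=2.8,fy=2.8,interpolation=cv2.INTER_CUBIC))
E
```

```text
top sq key 141 [0.4604 0.0754 0.0586] ext [0.034 0.035 0.01 ] body mid [0.461 0.076 0.051] [0.08  0.081 0.025]
top tri key 137 [ 0.6027 -0.0782  0.0586] ext [0.035 0.034 0.011] body mid [ 0.595 -0.075  0.051] [0.099 0.104 0.026]
top rnd key 142 [ 0.4823 -0.2785  0.0583] ext [0.034 0.037 0.01 ] body mid [ 0.483 -0.279  0.051] [0.08  0.081 0.025]
scene sq key 129 [0.4621 0.0756 0.0591] ext [0.042 0.133 0.009] body mid [0.46  0.115 0.051] [0.082 0.16  0.025]
scene tri key 194 [ 0.6048 -0.0787  0.0592] ext [0.038 0.037 0.011] body mid [ 0.594 -0.073  0.051] [0.099 0.107 0.026]
scene rnd key 211 [ 0.4845 -0.2786  0.0593] ext [0.04  0.035 0.01 ] body mid [ 0.481 -0.277  0.05 ] [0.086 0.083 0.025]
```

View pics/crop0.png

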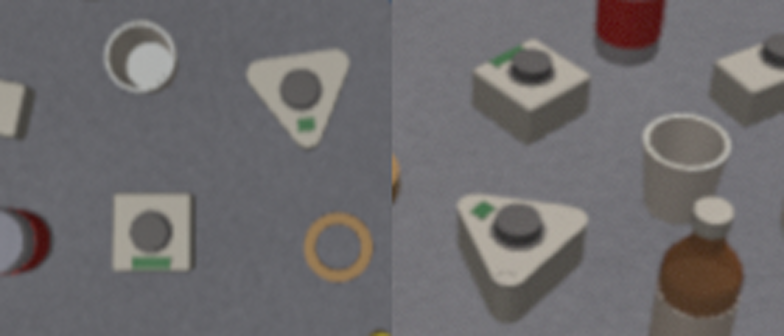

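The crop confirms the white square and the white triangle, both with their keys up. Top and scene agree within 2 mm, and key height comes out at 59 mm. Now I'll press the square timer in small, force-watched steps.

```bash
cat > h.py <<'E'
from bench import manip
import numpy as np
def press(x,y):
    R=np.array([[0,0,1],[0,1,0],[-1,0,0.]])
    manip.move_ptp([x,y,.20],R)
    manip.move_l([x,y,.075],max_speed=.1); manip.dwell(.3)
    f0=manip.current_force(); print("f0",np.round(f0,2),manip.current_ee_pos(),manip.current_time())
    z=.065; manip.move_l([x,y,z],max_speed=.05)
    ok=False
    while z>.0465:
        z-=.001 if z>.0525 else .0005
        manip.move_l([x,y,z],max_speed=.01); manip.dwell(.05)
        f=manip.current_force()-f0; e=manip.current_ee_pos()
        print(f"{z:.4f} {e[2]:.4f}",np.round(f,1))
        if f[2]>9 and e[2]<.054: ok=True;break
        if f[2]>12: break
    print("stop",ok,manip.current_time())
    return ok
E
python3 - <<'E'
from h import *
manip.set_gripper(0.0); print(manip.current_grip_width())
press(.461,.0755)
E
```

```text
-3.205143402633166e-06
f0 [-0.12 -0.45 -0.01] [0.46110245 0.07551228 0.07520709] 4.8667
0.0640 0.0641 [0.5 0.9 0.2]
0.0630 0.0630 [ 0.1  0.6 -0.1]
0.0620 0.0620 [0.9 0.1 0.8]
0.0610 0.0610 [0.1 1.2 0.2]
0.0600 0.0600 [ 0.5  0.3 -0.6]
0.0590 0.0590 [0.7 0.9 0.2]
0.0580 0.0579 [-0.1  0.4  0. ]
0.0570 0.0569 [-0.2  0.1  0.6]
0.0560 0.0559 [-0.6  0.4  0.3]
0.0550 0.0549 [-0.3  0.1 -0.6]
0.0540 0.0539 [ 0.1 -0.  -0.5]
0.0530 0.0529 [ 0.6  0.7 -0.2]
0.0520 0.0519 [0.1 0.9 0.4]
0.0515 0.0515 [-0.4  0.3  1.1]
0.0510 0.0510 [-0.4 -0.1  0.7]
0.0505 0.0505 [-0.   0.6  0.3]
0.0500 0.0500 [-0.7  0.6  3.5]
0.0495 0.0499 [-3.5  0.4 12.3]
stop True 10.6167
```

The hard stop came at z = 0.050, as expected for a key that is fully down. I'll withdraw and check with the cameras before the second timer.

```bash
cat >> h.py <<'E'
import cv2
def chk(n,tag,pts):
    c=manip.get_calibration(n);p,d=manip.grab_frame(n);K=c["camera_matrix"];R=c["R"];t=c["t"]
    cv2.imwrite(f"pics/{n}{tag}.png",p[:,:,::-1])
    v,u=np.mgrid[0:400,0:640]
    W=(np.stack([(u-K[0,2])/K[0,0]*d,(v-K[1,2])/K[1,1]*d,d],-1)-t)@R
    for k,(x,y) in pts.items():
        m=(np.hypot(W[...,0]-x,W[...,1]-y)<.012)&(d>0)
        b=(np.hypot(W[...,0]-x,W[...,1]-y)<.07)&(W[...,2]>.038)&(W[...,2]<.047)
        print(n,k,m.sum(),"key z",np.round(np.median(W[m][:,2]),4) if m.any() else None,"body",np.round(W[b].mean(0),4) if b.any() else None)
PTS=dict(sq=(.461,.0755),tri=(.604,-.0785),rnd=(.483,-.2785),obl=(.60,.257))
E
python3 - <<'E'
from h import *
manip.move_l([.461,.0755,.2],max_speed=.15)
for n in("scene","wrist"): chk(n,"1",PTS)
print(manip.current_time(),manip.current_force())
E
```

```text
scene sq 185 key z 0.2218 body [0.4662 0.0704 0.0447]
scene tri 70 key z 0.0598 body [ 0.6084 -0.081   0.0449]
scene rnd 75 key z 0.0603 body [ 0.4901 -0.2818  0.0449]
scene obl 80 key z 0.0556 body [0.6018 0.2547 0.0444]
wrist sq 3783 key z 0.2455 body [0.4557 0.0767 0.045 ]
wrist tri 115 key z 0.0592 body [ 0.5778 -0.0836  0.0448]
wrist rnd 0 key z None body None
wrist obl 488 key z 0.0583 body [0.5885 0.2662 0.0446]
11.8667 [ 0.73836938  0.1813908  -0.58285429]
```

View pics/scene1.png

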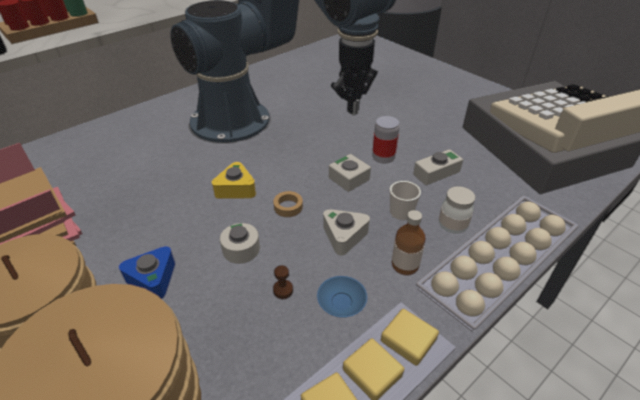

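In the scene view the square key at (350,167) now sits low, and everything else is where it was. My depth check picked up the gripper above the key, so I'm adding a height filter. Next is the triangle.

```bash
sed -i 's/<.012)&(d>0)/<.012)\&(d>0)\&(W[...,2]<.07)/' h.py; python3 - <<'E'
from h import *
manip.move_l([.50,.0,.2]); chk("scene","2",dict(sq=PTS["sq"]))
press(.604,-.0785)
manip.move_l([.604,-.0785,.2],max_speed=.15)
chk("scene","3",PTS); print(manip.current_time(),manip.current_force())
E
```

```text
scene sq 45 key z 0.0511 body [0.4677 0.0703 0.0446]
f0 [ 0.38 -0.45  0.35] [ 0.60407255 -0.07851018  0.07522057] 14.9167
0.0640 0.0641 [-0.8 -0.  -0.1]
0.0630 0.0630 [-0.6  0.1 -0.6]
0.0620 0.0620 [ 0.5  0.1 -0.4]
0.0610 0.0610 [ 0.1  0.5 -0.7]
0.0600 0.0600 [ 0.2  0.2 -0.6]
0.0590 0.0589 [ 0.4  0.3 -1. ]
0.0580 0.0580 [-1.   0.6 -0.7]
0.0570 0.0569 [-1.3  1.1  0.1]
0.0560 0.0559 [-1.1  0.8 -0.5]
0.0550 0.0549 [-0.6 -0.6  0.3]
0.0540 0.0539 [-0.9  0.3  0.4]
0.0530 0.0529 [-0.3 -0.4  0.9]
0.0520 0.0519 [0.1 1.6 0.4]
0.0515 0.0515 [-0.3 -0.2  1. ]
0.0510 0.0510 [-0.6  0.5  1.1]
0.0505 0.0505 [-0.   0.3  1.5]
0.0500 0.0501 [-1.4  0.7  2.9]
0.0495 0.0500 [-4.5  0.9  8.2]
0.0490 0.0500 [-6.3  1.6 13.8]
stop True 20.9667
scene sq 0 key z None body [0.4715 0.0667 0.0445]
scene tri 63 key z 0.0509 body [ 0.6074 -0.079   0.045 ]
scene rnd 69 key z 0.06 body [ 0.4907 -0.2822  0.0448]
scene obl 80 key z 0.0562 body [0.6028 0.2562 0.0444]
22.175 [-0.41527504 -0.0646735   0.58713421]
```

Both keys read about 51 mm, which means down. I'll move the arm back to its start pose for an unobstructed final comparison.

```bash
python3 - <<'E'
from h import *
manip.move_l([.604,-.0785,.26],max_speed=.15)
manip.move_j([1.151,.351,1.652,0,1.139,-.085]); manip.dwell(.3)
PTS["obl"]=(.594,.262)
for n in ("top","scene"): chk(n,"9",PTS)
a=cv2.imread("pics/top0.png");b=cv2.imread("pics/top9.png")
cv2.imwrite("pics/diff9.png",np.vstack([b[60:320,150:480],np.clip(cv2.absdiff(a,b).astype(int)*4,0,255).astype('uint8')[60:320,150:480]]))
print(manip.current_time(),manip.current_force())
E
```

```text
top sq 55 key z 0.0501 body [0.4613 0.0753 0.044 ]
top tri 54 key z 0.0501 body [ 0.6027 -0.0777  0.0443]
top rnd 58 key z 0.0589 body [ 0.4828 -0.2783  0.0441]
top obl 58 key z 0.0586 body [0.5976 0.2652 0.044 ]
scene sq 42 key z 0.051 body [0.467  0.0708 0.0447]
scene tri 62 key z 0.0509 body [ 0.608 -0.08   0.045]
scene rnd 72 key z 0.0603 body [ 0.49   -0.2814  0.0448]
scene obl 59 key z 0.0593 body [0.6033 0.2585 0.0444]
25.7167 [ 1.02252278 -0.73048141 -0.30810754]
```

View pics/diff9.png

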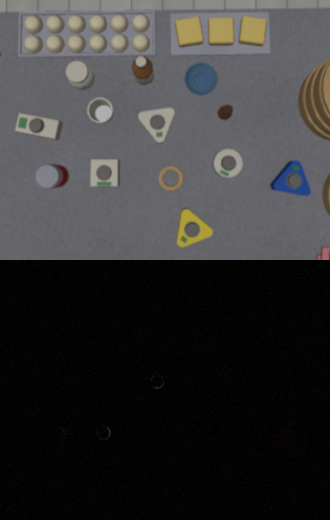

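The difference picture shows change only at the two pressed keys, (104,432) and (157,381), plus a barely visible trace at the can's edge near (62,435) that is below one pixel.

```bash
python3 -c "
from bench import manip
manip.sign_off()"
```

```text
the job is handed in; nothing more can be done
```

I pressed the square timer's key with shut fingertips until it met its stop. I then did the same with the white three-cornered timer, leaving its yellow and blue look-alikes alone. The force readings after each step peaked at about 12 N and 14 N. I withdrew the hand to the start pose and handed the job in at about 26 s.

- **Keys:** in the last top view the square and three-cornered keys stand at 50.1 mm, fully down. The round and oblong keys stand at 58.9 and 58.6 mm, still up. The scene camera reads about 1 mm higher on all four, which is within its calibration error.
- **Everything else:** comparing the first and last top views shows change only at the two pressed keys, plus a sub-pixel trace at the can's edge. The hand was far from the can throughout, and I found no sign that it moved.
- **Failed check:** my first depth check of the square key picked up the gripper above it. I repeated it with a height filter before pressing the second key, and it read 51 mm, so the key was down.

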